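Park the squeegee and balance the stencil leaf upright

TASK

A squeegee stands on the stencil leaf of the solder-paste printer: first park it, blade down, fully home in the slot of the plywood block and let go of it. Then swing the stencil leaf up by its bar handle to its balance point, straight upright over its hinge so that it would fall neither way, and keep gripping the handle to hold the leaf still there: the job finishes while you are holding it. Do not swing the leaf over to the other side, and leave the other things on the table where they are.

Things in the scene. Friction and masses are not known exactly. Their poses are not given: they have to be found in the camera images.
- squeegee_grip (a point): Centre of the squeegee's grip: a level aluminium bar 18 mm thick (own x), 120 long (own y), 40 high (z, up). Loose, about 200 g; at the start it stands blade down on the leaf. Under the bar is a steel blade 3 mm thick, 112 mm long along y, its edge 68 mm below this point.
- squeegee_edge (a point): Middle of the lower edge of the squeegee's blade; axes as the grip (x across the blade, y along it, z up). At each end of the blade an end guard (4 mm thick, centred 58 mm from the middle, 44 mm wide along x, from the edge up to 40 mm) lets the squeegee stand by itself.
- block: Fixed plywood block, 60 (x) by 84 (y) by 56 mm high; origin under its centre. One slot along its y axis in the middle of the top, open at both ends, 9 mm wide, 40 deep (floor at z 16 mm), mouth chamfered to 21 mm. Parked, the blade stands on the slot floor, the grip's centre at z 84 mm, the end guards hang outside the block's ends (14 mm play each way). Either way round is right.
- leaf_hinge (a point): Middle of the stencil leaf's hinge line, on the fixed printer base, 54 mm above the table. y runs along the hinge, z is up, the closed leaf lies towards -x. The base (170 mm along x, 210 along y) is centred 75 mm towards -x; hinge cheeks 116 mm either side along y rise to 66 mm above the table.
- leaf_handle (a point): Centre of the leaf's bar handle: round, 14 mm diameter, 124 long along own y, parallel to the hinge, 190 mm from it in the leaf's plane, on two 10 mm rods 58 mm either side. 43 mm free gap between bar and leaf edge. Closed: 54 mm above the table, nothing under it. Upright: straight above the hinge, 244 mm above the table. Own x points to the hinge.
- leaf (a joint): Angle of the stencil leaf (0.45 kg, 140 by 212 mm plus handle, 10 mm thick, top 59 mm above the table when closed): 0 closed and flat, grows as the handle swings up and over; 1.56 (upright) is the balance point, 2.4 the far stop. The hinge is almost free: not held, the leaf falls shut below the balance point and to the far side beyond it.
- flux_jar: Bystander to leave alone: a 44 mm jar, 45 mm high; origin on the table under its middle.
- spool: Bystander to leave alone: a 52 mm spool, 40 mm high; origin on the table under its middle.
- screwdriver: Bystander to leave alone: a screwdriver 160 mm long, lying; origin on the table under its middle.
- cutters: Bystander to leave alone: side cutters 110 mm long, lying; origin on the table under its middle.
Mind the look-alikes: they are no part of the job. Of the things that look like the part that bears squeegee_grip, the largest one is meant.

How it is judged:
On the way:
1. the squeegee stands home in the slot of the block and is let go (z of squeegee_edge in the frame of block between 0.01 and 0.022 m and x of squeegee_edge in the frame of block between -0.006 and 0.006 m and y of squeegee_edge in the frame of block between -0.017 and 0.017 m and angle between the y axis of squeegee_edge and the y axis of block, either way round below 0.12 rad and angle between squeegee_edge's own z axis and vertical below 0.25 rad and contact force between the fingers and squeegee below 0.05 N), for 0.3 s.
At the end, for the whole second after the job is handed in: The squeegee stands in the block's slot (edge within 6 mm of the slot floor, within 17 mm along and 0.12 rad of the slot), and the stencil leaf is within 0.07 rad of its balance point (joint 1.56), still, with the fingers gripping it (more than 1 N) (z of squeegee_edge in the frame of block between 0.01 and 0.022 m and x of squeegee_edge in the frame of block between -0.006 and 0.006 m and y of squeegee_edge in the frame of block between -0.017 and 0.017 m and angle between the y axis of squeegee_edge and the y axis of block, either way round below 0.12 rad and angle between squeegee_edge's own z axis and vertical below 0.25 rad and value of joint leaf between 1.489 and 1.629 rad and velocity of joint leaf between -0.05 and 0.05 rad/s and contact force between the fingers and leaf above 1 N); the arm keeps its last pose, push and grip.
It fails at once if the leaf is swung past its balance point and over (joint beyond 1.9) (value of joint leaf above 1.9 rad).
It fails at once if the leaf is swung up (beyond 0.4 rad) before the squeegee is parked in the slot (value of joint leaf above 0.4 rad and distance between squeegee_edge and block above 0.06 m).
It fails at once if another thing on the table is moved more than 30 mm (distance of any of flux_jar, spool, screwdriver, cutters from where it was at the start of the episode above 0.03 m).
It also fails if it takes over 59 s, if anything falls off the work surface, if the arm or the gripper's body presses on something with over 40 N, if the wrist force passes 120 N, or if a joint passes its speed limit or range.

ROBOT

A 6-joint arm with a two-finger parallel gripper is mounted at the origin on the work surface. World frame = base frame: x ahead of the robot, y to its left, z up, the work surface at z = 0. Lengths are in m, angles in rad, forces in N, time in s.
With the tool pointing down it reaches from about 0.35 to 0.775 m from the base axis. Payload 5.5 kg.
Tool frame: the origin (TCP) lies at the very end of the fingers, on their centre line; the grasp point (between the pads) lies 19 mm behind it; x points along the fingers, y is the direction in which the jaws open and shut, and the axes are right-handed (so a half turn about x gives the same grasp; the last joint's range is limited). The gripper opens to 85 mm and grips with 20 to 120 N. Pads are 22 mm wide; open, the fingers measure 114 mm over their backs; the gripper's body (76 mm by 85 mm) begins 54 mm behind the grasp point. The pads swing forward as they close: fully open they stand 13 mm farther back than shut.
Start: joints at [1.209, 0.313, 0.046, 1.304, 0, 1.431], TCP at [0.127, 0.561, 0.231] pointing down, gripper open.
Joint ranges: [-2.76, 2.76], [-0.86, 1.69], [-1.03, 1.26], [-2.2, 2.34], [-1.47, 1.5], [-3.14, 3.14]. Speed limits (rad/s): [2.57, 2.57, 3.14, 3.14, 3.14, 3.14].

INTERFACE

Orientations are given as a unit quaternion [w, x, y, z].
In Python, from workcell import env gives the robot as it stands.
- The arm moves only by the tool drive_tool, never from a script. Its argument "plan" is a list that holds one entry, the list of rows, each a list of 7 numbers: the shift along the tool's x, y, z in cm, then the turn, a rotation vector about the tool's x, y, z in degrees, then the opening, from 0 (shut) to 1 (fully open). In form: [[[tx, ty, tz, wx, wy, wz, fingers], ...]]. A call has exactly 5 rows; each row shifts and turns the commanded pose from where the row before left it, along the tool's axes as they then stand; what a row does not reach is not made up. A row lasts 1/12 s, in which the tool goes at most 41.7 mm and 7.16 degrees, less where a joint would pass 70% of its speed; a pose out of reach is approached as far as the arm can. A call with a gripper value outside its range is refused whole. The fingers move at their own pace and stop on an object; "squeeze" is the grip in N (left out, the last holds). Time passes only in rows, so rows that do not move let the fingers close, or fill a call up. It gives the time, the measured TCP pose, the force and the opening at its end, in the units of the state.
- env.get_state(): the state, without advancing time (a new reading comes with each control period).
- env.read_camera(name): name is "scene" or "top" or "wrist"; returns the picture (384x512x3 uint8, red, green, blue); there is no depth.
- env.camera_model(name): a dict with "camera_matrix" (3x3 intrinsics, pixels), "camera_from_world" (4x4, takes a point from world to camera coordinates); the wrist camera has in their place "T_tool_cam" (4x4, takes a point from camera to tool coordinates, whose origin is the TCP and whose axes are the tool frame's). Camera axes: x right, y down, z forward; pixel columns grow to the right and rows downward; lengths in m; the calibration is good to about 2 mm. A picture is of the moment at which its call begins: read the wrist's pose just before it. camera_model takes no time and is no camera call.
- env.hand_in(): hands the job in, once; it reports no verdict.
The state is a dict: "clock": time; "joint_pos": joint angles; "qvel": joint speeds; "tau": joint torques, N m; "tcp_pos": TCP position; "orientation": TCP orientation; "wrist_force": force on the tool from outside, world axes, zero at the start; "ft_torque": the same for the moment, N m; "finger_gap": finger opening in m.
Only numpy, scipy, OpenCV 4.12 (cv2) and the standard library are available. Lean on these libraries where they do the work, as an engineer would, in place of code of your own. Each camera call takes 0.05 s, during which the arm holds its last target.

## Working session

There is one attempt and no reset: what is moved stays moved. The work goes in short steps, Python scripts to look and compute and a tool call to move; the robot and the scene stay as the last step left them, time stands still between calls to the robot, and variables do not carry over. Pictures are saved under pics/ and viewed, and the job is handed in when it is done.

Besides the shell and the picture viewer there is one more tool, called after ">>>" as name(argument=value, ...), one argument or row to a line, values as JSON. drive_tool: Moves the arm, as the interface text tells. Its arguments: {"type":"object","properties":{"plan":{"type":"array","items":{"type":"array","items":{"type":"array","items":{"type":"number"}}}},"squeeze":{"type":"number"}},"required":["plan"]}

```bash
ls; mkdir -p pics; python3 - <<'E'
from workcell import env
import cv2
print(env.get_state())
for n in ["scene","top","wrist"]:
    print(n,env.camera_model(n))
for n in ["scene","top"]:
    cv2.imwrite(f"pics/{n}0.png",env.read_camera(n)[:,:,::-1])
E
```

```text
pics
{'clock': 0.0, 'joint_pos': array([ 1.20936774e+00,  3.14011490e-01,  4.49940135e-02,  1.30358358e+00,
       -1.93560197e-05,  1.43122772e+00]), 'qvel': array([-3.69029817e-04, -2.07233536e-03,  9.61936535e-04,  9.46210003e-05,
       -6.79337593e-04,  7.06138462e-04]), 'tau': array([-6.86765779e-04, -4.80628645e+01,  2.98532742e+01,  1.94523262e-02,
       -2.30507139e-04, -9.73290867e-06]), 'tcp_pos': array([0.12634545, 0.56043747, 0.2304087 ]), 'orientation': array([ 0.70260878,  0.07765869,  0.70291186, -0.07889839]), 'wrist_force': array([-0.07570122, -0.40276361, -0.33191832]), 'ft_torque': array([-0.01058673, -0.04093584, -0.01598437]), 'finger_gap': 0.08537215249838481}
scene {'camera_matrix': array([[362.69012576,   0.        , 253.90242519],
       [  0.        , 362.69012576, 191.18963261],
       [  0.        ,   0.        ,   1.        ]]), 'camera_from_world': array([[-0.02463106,  0.99964457, -0.01019986,  0.01488152],
       [ 0.64697003,  0.00816135, -0.76247175, -0.30995697],
       [-0.7621175 , -0.02537949, -0.6469411 ,  1.38633952],
       [ 0.        ,  0.
[... 317 characters left out ...]
, -0.01317047, -0.06485128,  0.60589231],
       [ 0.06476858,  0.00661187, -0.99787841,  1.34772825],
       [ 0.        ,  0.        ,  0.        ,  1.        ]])}
wrist {'camera_matrix': array([[275.15938403,   0.        , 261.50949168],
       [  0.        , 275.15938403, 185.87142978],
       [  0.        ,   0.        ,   1.        ]]), 'T_tool_cam': array([[ 3.39194475e-04, -2.66361054e-01,  9.63873266e-01,
        -1.42900649e-01],
       [ 9.99999894e-01, -2.10215079e-04, -4.09999492e-04,
        -3.17039509e-04],
       [ 3.11828592e-04,  9.63873303e-01,  2.66360955e-01,
        -6.72971598e-02],
       [ 0.00000000e+00,  0.00000000e+00,  0.00000000e+00,
         1.00000000e+00]])}
```

View pics/scene0.png

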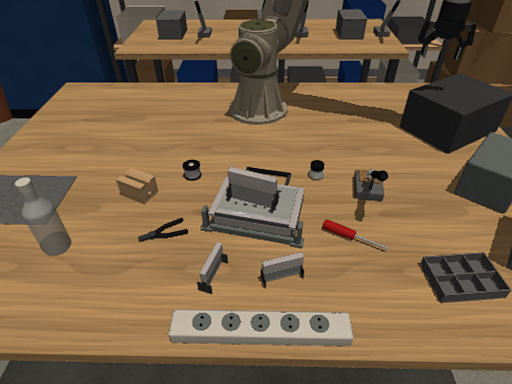

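View pics/top0.png

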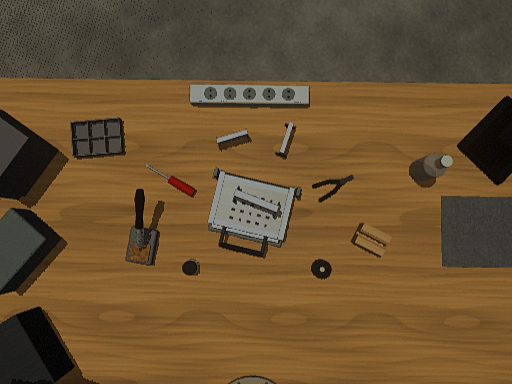

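The top view shows three squeegee-like things: on the leaf (258,203), one at (233,139) and one at (287,139). The one on the leaf looks largest and is the one the task describes. I'll enlarge to confirm and get rough positions.

```bash
cat > h.py <<'E'
import numpy as np, cv2
from workcell import env
from scipy.spatial.transform import Rotation as R
def T_tool(s):
    T=np.eye(4); q=s['orientation']; T[:3,:3]=R.from_quat([q[1],q[2],q[3],q[0]]).as_matrix(); T[:3,3]=s['tcp_pos']; return T
def cam(name,s=None):
    m=env.camera_model(name); K=m['camera_matrix']
    if name=='wrist': Tw=T_tool(s)@m['T_tool_cam']
    else: Tw=np.linalg.inv(m['camera_from_world'])
    return K,Tw
def ray(c,u,v):
    K,T=c; d=T[:3,:3]@np.linalg.inv(K)@[u,v,1]; return T[:3,3],d
def plane(c,u,v,z):
    o,d=ray(c,u,v); return o+d*(z-o[2])/d[2]
def proj(c,p):
    K,T=c; q=K@(np.linalg.inv(T)@np.r_[p,1])[:3]; return q[:2]/q[2]
E
python3 - <<'E'
import cv2
from h import *
a=cv2.imread('pics/top0.png'); b=cv2.imread('pics/scene0.png')
cv2.imwrite('pics/top_crop.png',cv2.resize(a[110:270,190:400],None,fx=3.8,fy=3.7,interpolation=cv2.INTER_CUBIC))
cv2.imwrite('pics/scene_crop.png',cv2.resize(b[150:300,110:320],None,fx=3.8,fy=3.8,interpolation=cv2.INTER_CUBIC))
c=cam('top')
for n,u,v,z in [('gripL',235,189,.147),('gripR',281,213,.147),('blk',372,239,.056),('h1',223,240,.054),('h2',265,252,.054),('ck1',217,173,.066),('ck2',297,191,.066),('d1',219,143,.03),('d1b',249,133,.03),('d2',290,124,.03),('d2b',283,155,.03)]:
    print(n,plane(c,u,v,z).round(3))
E
```

```text
gripL [0.62  0.05  0.147]
gripR [ 0.561 -0.069  0.147]
blk [ 0.496 -0.322  0.056]
h1 [0.488 0.084 0.054]
h2 [ 0.457 -0.031  0.054]
ck1 [0.67  0.103 0.066]
ck2 [ 0.624 -0.116  0.066]
d1 [0.76  0.101 0.03 ]
d1b [0.789 0.017 0.03 ]
d2 [ 0.816 -0.098  0.03 ]
d2b [ 0.728 -0.079  0.03 ]
```

View pics/top_crop.png

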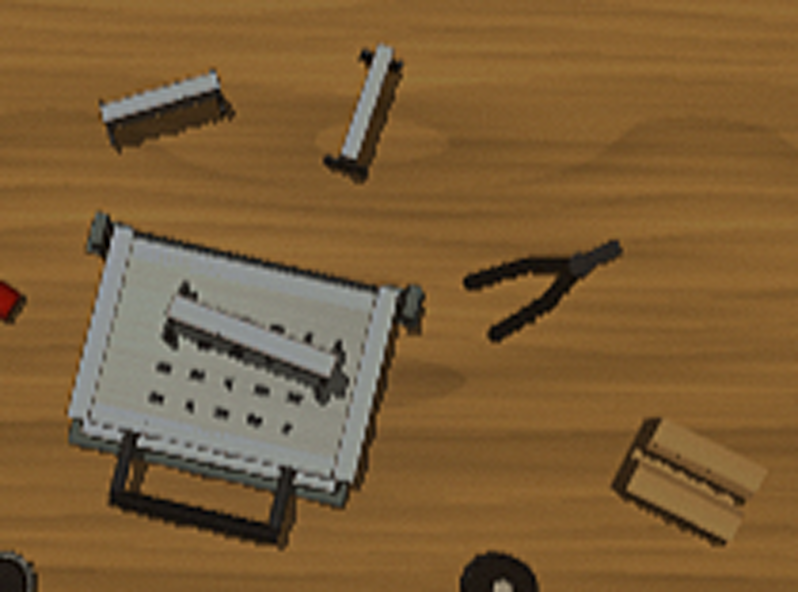

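View pics/scene_crop.png

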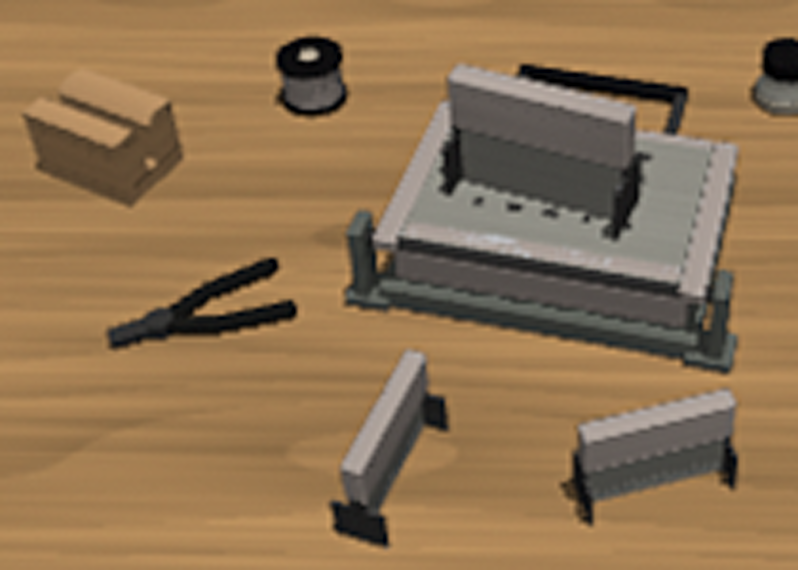

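The crop confirms it. The on-leaf piece is about 0.13 m long by my rough rays, while the other two are about 0.09 m, so the one on the leaf is meant. Its midpoint is roughly (0.59,-0.01), the block is at (0.50,-0.32) and the hinge middle at (0.65,-0.01), with the handle on the robot's side. Next I'll plan the approach for a closer wrist look.

```bash
cat >> h.py <<'E'
def Rdown(yaw_y):  # tool down, tool y axis at heading yaw_y (rad)
    x=np.array([0,0,-1.]); y=np.array([np.cos(yaw_y),np.sin(yaw_y),0]); return np.c_[x,y,np.cross(x,y)]
def todo(p,Rt,s=None):
    s=s or env.get_state(); T=T_tool(s)
    d=T[:3,:3].T@(np.array(p)-T[:3,3])*100
    w=R.from_matrix(T[:3,:3].T@Rt).as_rotvec(degrees=True)
    print('shift cm (tool, now)',d.round(2),'turn deg',w.round(2)); return d,w
E
python3 - <<'E'
from h import *
s=env.get_state(); print(T_tool(s).round(3))
for h in (-26,154): todo([.57,0,.26],Rdown(np.radians(h)))
E
```

```text
[[-0.001  0.22   0.976  0.126]
 [-0.002  0.976 -0.22   0.56 ]
 [-1.    -0.002 -0.     0.23 ]
 [ 0.     0.     0.     1.   ]]
shift cm (tool, now) [ -2.89 -44.92  55.61] turn deg [1.0329e+02 8.0000e-02 8.0000e-02]
shift cm (tool, now) [ -2.89 -44.92  55.61] turn deg [-7.671e+01 -7.000e-02  7.000e-02]
```

>>> drive_tool(
  plan=[
    [[-0.25, -2.25, 2.78, 0, 0, 0, 1], [-0.25, -2.25, 2.78, 0, 0, 0, 1], [-0.25, -2.25, 2.78, 0, 0, 0, 1], [-0.25, -2.25, 2.78, 0, 0, 0, 1], [-0.25, -2.25, 2.78, 0, 0, 0, 1]],
  ],
)

```text
clock: 0.52
tcp_pos: [0.2377, 0.4191, 0.2435]
orientation: [0.703, 0.078, 0.703, -0.078]
wrist_force: [0.2, -0.3, 1.2]
finger_gap: 0.0856
```

>>> drive_tool(
  plan=[
    [[-0.25, -2.25, 2.78, 0, 0, 0, 1], [-0.25, -2.25, 2.78, 0, 0, 0, 1], [-0.25, -2.25, 2.78, 0, 0, 0, 1], [-0.25, -2.25, 2.78, 0, 0, 0, 1], [-0.25, -2.25, 2.78, 0, 0, 0, 1]],
  ],
)

```text
clock: 0.93
tcp_pos: [0.3487, 0.2787, 0.2562]
orientation: [0.703, 0.078, 0.703, -0.078]
wrist_force: [0.4, 0.2, 0.1]
finger_gap: 0.0854
```

>>> drive_tool(
  plan=[
    [[-0.25, -2.25, 2.78, 0, 0, 0, 1], [-0.25, -2.25, 2.78, 0, 0, 0, 1], [-0.25, -2.25, 2.78, 0, 0, 0, 1], [-0.25, -2.25, 2.78, 0, 0, 0, 1], [-0.25, -2.25, 2.78, 0, 0, 0, 1]],
  ],
)

```text
clock: 1.35
tcp_pos: [0.4596, 0.1383, 0.2687]
orientation: [0.703, 0.078, 0.703, -0.078]
wrist_force: [0.1, 0.5, -0.1]
finger_gap: 0.0853
```

>>> drive_tool(
  plan=[
    [[-0.25, -2.25, 2.78, 0, 0, 0, 1], [-0.25, -2.25, 2.78, 0, 0, 0, 1], [-0.25, -2.25, 2.78, 0, 0, 0, 1], [-0.25, -2.25, 2.78, 0, 0, 0, 1], [-0.25, -2.25, 2.78, 0, 0, 0, 1]],
  ],
)

```text
clock: 1.77
tcp_pos: [0.5705, -0.002, 0.281]
orientation: [0.702, 0.078, 0.703, -0.078]
wrist_force: [-0.0, 0.8, -0.4]
finger_gap: 0.0856
```

>>> drive_tool(
  plan=[
    [[0, 0, 0, -7, 0, 0, 1], [0, 0, 0, -7, 0, 0, 1], [0, 0, 0, -7, 0, 0, 1], [0, 0, 0, -7, 0, 0, 1], [0, 0, 0, -7, 0, 0, 1]],
  ],
)

```text
clock: 2.18
tcp_pos: [0.5697, -0.0006, 0.2806]
orientation: [0.693, -0.138, 0.694, 0.139]
wrist_force: [-0.4, 0.3, 1.1]
finger_gap: 0.085
```

>>> drive_tool(
  plan=[
    [[0, 0, 0, -7, 0, 0, 1], [0, 0, 0, -7, 0, 0, 1], [0, 0, 0, -7, 0, 0, 1], [0, 0, 0, -7, 0, 0, 1], [0, 0, 0, -7, 0, 0, 1]],
  ],
)

```text
clock: 2.6
tcp_pos: [0.5696, -0.0003, 0.2807]
orientation: [0.619, -0.341, 0.62, 0.341]
wrist_force: [0.5, -0.2, 0.5]
finger_gap: 0.0857
```

>>> drive_tool(
  plan=[
    [[0, 0, 0, -6.5, 0, 0, 1], [0, 0, 0, 0, 0, 0, 1], [0, 0, 0, 0, 0, 0, 1], [0, 0, 0, 0, 0, 0, 1], [0, 0, 0, 0, 0, 0, 1]],
  ],
)

```text
clock: 3.02
tcp_pos: [0.5698, -0.0003, 0.2811]
orientation: [0.601, -0.373, 0.601, 0.373]
wrist_force: [-0.4, -0.3, -1.4]
finger_gap: 0.0855
```

```bash
cat > snap.py <<'E'
import sys,pickle; from h import *
n=sys.argv[1]; s=env.get_state(); im=env.read_camera('wrist')[:,:,::-1]
cv2.imwrite(f'pics/{n}.png',im); pickle.dump(s,open(f'pics/{n}.pkl','wb'))
big=cv2.resize(im,None,fx=1.56,fy=1.56,interpolation=cv2.INTER_CUBIC); cv2.imwrite(f'pics/{n}_b.png',big)
print(s['clock'],s['tcp_pos'].round(4),T_tool(s)[:3,:3].round(3).tolist(),s['finger_gap'],s['wrist_force'].round(2))
E
python3 snap.py w1
```

```text
3.0167 [ 5.698e-01 -3.000e-04  2.811e-01] [[-0.0, -0.896, 0.443], [0.0, 0.443, 0.896], [-1.0, 0.0, -0.0]] 0.08547071531297189 [-0.37 -0.29 -1.38]
```

View pics/w1_b.png

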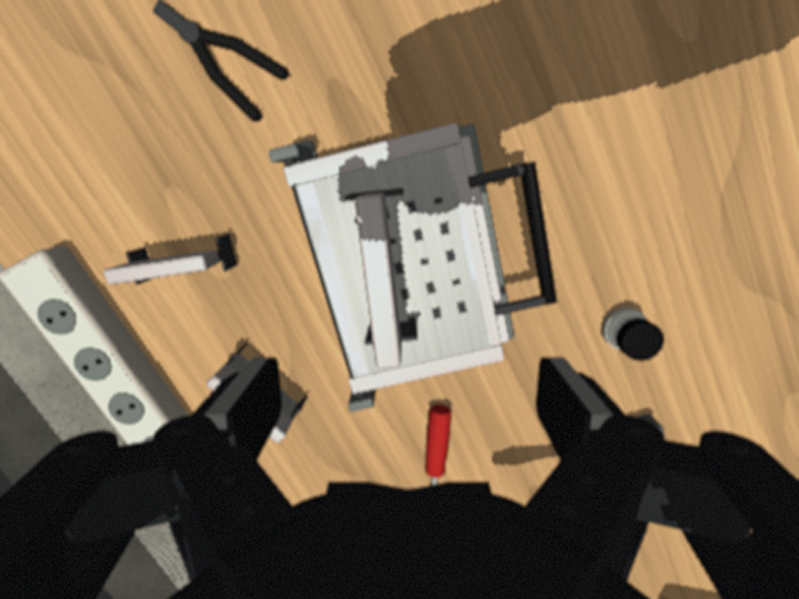

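The wrist view (enlarged 1.56 times) shows the squeegee's top face running from about (371,192) to (387,365). The handle bar runs from (530,168) to (546,298), and the hinge cheeks are at (290,154) and (362,400).

```bash
python3 - <<'E'
from h import *
import pickle
s=pickle.load(open('pics/w1.pkl','rb')); c=cam('wrist',s)
P=lambda u,v,z: plane(c,u/1.56,v/1.56,z)
q=[P(u,v,.147) for u,v in [(357,193),(384,191),(400,363),(374,366)]]
for p in q: print(p.round(4))
a=(q[0]+q[1])/2;b=(q[2]+q[3])/2;d=b-a
print('squeegee',((a+b)/2).round(4),np.linalg.norm(d),'heading y',np.degrees(np.arctan2(d[1],d[0])),'width',np.linalg.norm(q[0]-q[1]))
a=P(530,168,.054);b=P(546,298,.054);d=b-a;print('handle',a,b,(a+b)/2,np.linalg.norm(d),np.degrees(np.arctan2(d[1],d[0])))
a=P(293,153,.066);b=P(362,398,.066);d=b-a;print('cheeks',a,b,(a+b)/2,np.linalg.norm(d),np.degrees(np.arctan2(d[1],d[0])))
E
python3 - <<'E'
import cv2; a=cv2.imread('pics/w1.png'); cv2.imwrite('pics/w1c.png',cv2.resize(a[70:270,160:370],None,fx=3,fy=3,interpolation=cv2.INTER_CUBIC))
E
```

```text
[ 0.5745 -0.0636  0.147 ]
[ 0.5587 -0.0572  0.147 ]
[0.6025 0.0527 0.147 ]
[0.6199 0.0466 0.147 ]
squeegee [ 0.5889 -0.0054  0.147 ] 0.1187305435701819 heading y 67.93768825050557 width 0.017077035419235796
handle [ 0.44796191 -0.01861607  0.054     ] [0.47731867 0.09232295 0.054     ] [0.46264029 0.03685344 0.054     ] 0.11475750472774311 75.17807782552612
cheeks [ 0.61554892 -0.11427798  0.066     ] [0.66830456 0.10199061 0.066     ] [ 0.64192674 -0.00614369  0.066     ] 0.22261011365229574 76.2912371745838
```

View pics/w1c.png

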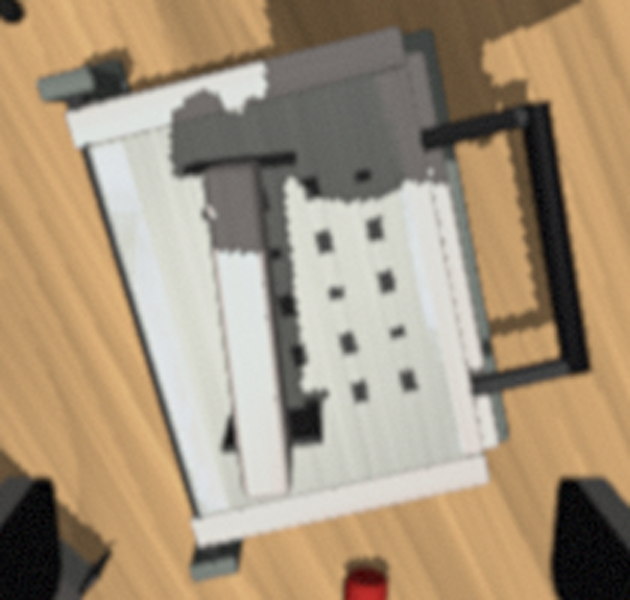

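The squeegee measures 119 by 17 mm (120 by 18 given), centred at (0.589,-0.005), with its long axis at 68°. Handle-to-hinge distance also comes out near 190 mm, so the measurements hold together.

```bash
python3 - <<'E'
from h import *
todo([.589,-.005,.113],Rdown(np.radians(158)))
E
```

```text
shift cm (tool, now) [16.82 -1.93  0.43] turn deg [-4.29  0.   -0.01]
```

>>> drive_tool(
  plan=[
    [[0, -1.93, 0.43, 0, 0, 0, 1], [0, 0, 0, -4.3, 0, 0, 1], [3.5, 0, 0, 0, 0, 0, 1], [3.5, 0, 0, 0, 0, 0, 1], [2.5, 0, 0, 0, 0, 0, 1]],
  ],
)

```text
clock: 3.48
tcp_pos: [0.5885, -0.0049, 0.1839]
orientation: [0.586, -0.395, 0.586, 0.396]
wrist_force: [-1.2, -0.6, -1.1]
finger_gap: 0.0854
```

```bash
python3 snap.py w2; python3 -c "
from h import *
todo([.589,-.005,.113],Rdown(np.radians(158)))"
```

```text
3.4833 [ 0.5885 -0.0049  0.1839] [[-0.001, -0.927, 0.374], [0.0, 0.374, 0.927], [-1.0, 0.001, -0.0]] 0.08542304100283753 [-1.21 -0.57 -1.07]
shift cm (tool, now) [ 6.58 -0.39  0.1 ] turn deg [ 0.03 -0.12 -0.53]
```

View pics/w2_b.png

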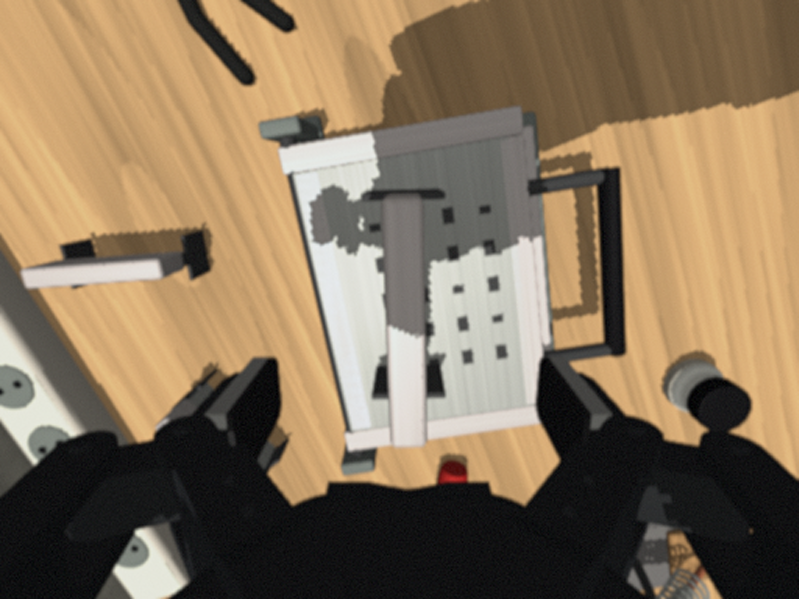

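The fingers straddle the bar squarely: it is centred near column 406 against 408 for the finger centre line. I'll descend and grip.

>>> drive_tool(
  plan=[
    [[2.5, 0, 0, 0, 0, 0, 1], [2.5, 0, 0, 0, 0, 0, 1], [1.8, 0, 0, 0, 0, 0, 1], [0, 0, 0, 0, 0, 0, 1], [0, 0, 0, 0, 0, 0, 0]],
  ],
  squeeze=40,
)

```text
clock: 3.95
tcp_pos: [0.5887, -0.0049, 0.1184]
orientation: [0.586, -0.395, 0.586, 0.396]
wrist_force: [0.2, -0.2, 0.4]
finger_gap: 0.0754
```

>>> drive_tool(
  plan=[
    [[0, 0, 0, 0, 0, 0, 0], [0, 0, 0, 0, 0, 0, 0], [0, 0, 0, 0, 0, 0, 0], [0, 0, 0, 0, 0, 0, 0], [0, 0, 0, 0, 0, 0, 0]],
  ],
)

```text
clock: 4.37
tcp_pos: [0.5899, -0.0051, 0.1195]
orientation: [0.586, -0.396, 0.585, 0.395]
wrist_force: [0.7, 0.3, 2.7]
finger_gap: 0.0176
```

>>> drive_tool(
  plan=[
    [[0, 0, 0, 0, 0, 0, 0], [0, 0, 0, 0, 0, 0, 0], [0, 0, 0, 0, 0, 0, 0], [0, 0, 0, 0, 0, 0, 0], [0, 0, 0, 0, 0, 0, 0]],
  ],
)

```text
clock: 4.78
tcp_pos: [0.5899, -0.0051, 0.1195]
orientation: [0.586, -0.396, 0.585, 0.395]
wrist_force: [0.1, 0.2, 5.8]
finger_gap: 0.0177
```

Gripped at 17.7 mm (18 expected). Lift and carry toward the block.

>>> drive_tool(
  plan=[
    [[-2, 0, 0, 0, 0, 0, 0], [-3, 0, 0, 0, 0, 0, 0], [-3.5, 0, 0, 0, 0, 0, 0], [-3.5, 0, 0, 0, 0, 0, 0], [0, 0, -2, 0, 0, 0, 0]],
  ],
)

```text
clock: 5.2
tcp_pos: [0.5853, -0.0219, 0.2454]
orientation: [0.588, -0.399, 0.582, 0.395]
wrist_force: [1.8, 0.2, -1.4]
finger_gap: 0.0173
```

>>> drive_tool(
  plan=[
    [[0, 0, -3, 0, 0, 0, 0], [0, 0, -3, 0, 0, 0, 0], [0, 0, -3, 0, 0, 0, 0], [0, 0, -3, 0, 0, 0, 0], [0, 0, -2, 0, 0, 0, 0]],
  ],
)

```text
clock: 5.62
tcp_pos: [0.5279, -0.1553, 0.2377]
orientation: [0.586, -0.395, 0.587, 0.396]
wrist_force: [0.2, 0.7, -2.5]
finger_gap: 0.0173
```

>>> drive_tool(
  plan=[
    [[0, 0, 0, 0, 0, 0, 0], [0, 0, 0, 0, 0, 0, 0], [0, 0, 0, 0, 0, 0, 0], [0, 0, 0, 0, 0, 0, 0], [0, 0, 0, 0, 0, 0, 0]],
  ],
)

```text
clock: 6.03
tcp_pos: [0.5297, -0.1524, 0.2381]
orientation: [0.586, -0.396, 0.586, 0.397]
wrist_force: [0.1, 0.3, -1.7]
finger_gap: 0.0176
```

```bash
python3 snap.py w3
```

```text
6.0333 [ 0.5297 -0.1524  0.2381] [[-0.0, -0.928, 0.372], [0.0, 0.372, 0.928], [-1.0, 0.0, 0.0]] 0.017567191733002467 [ 0.1   0.29 -1.7 ]
```

View pics/w3_b.png

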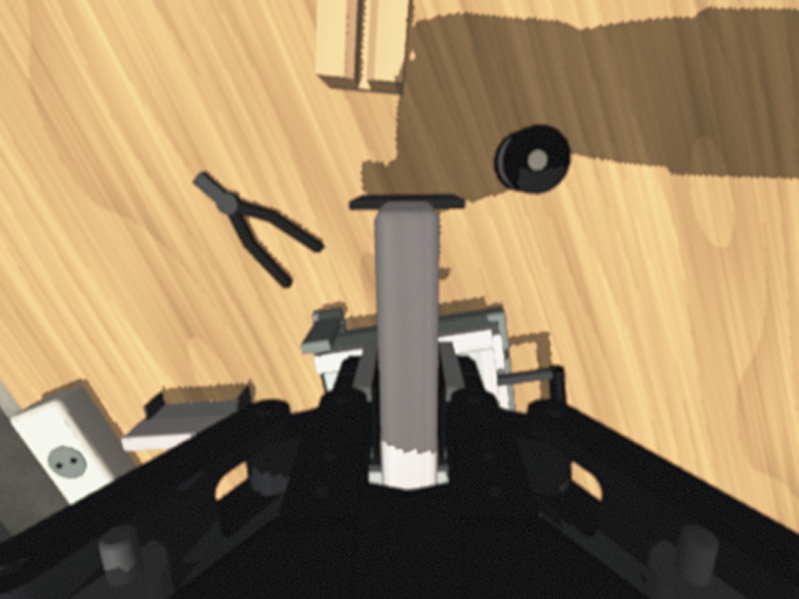

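The squeegee hangs upright, its top face starting at (378-436,204). The block is cut off at the top near (362,45), so I'll go closer.

>>> drive_tool(
  plan=[
    [[0, 0, -3, 0, 0, 0, 0], [0, 0, -3, 0, 0, 0, 0], [0, 0, -2.5, 0, 0, 0, 0], [0, 0, 0, 0, 0, 0, 0], [0, 0, 0, 0, 0, 0, 0]],
  ],
)

```text
clock: 6.5
tcp_pos: [0.4976, -0.2328, 0.2382]
orientation: [0.586, -0.395, 0.586, 0.396]
wrist_force: [-0.2, 0.3, -2.9]
finger_gap: 0.0175
```

>>> drive_tool(
  plan=[
    [[0, 0, 0, 0, 0, 0, 0], [0, 0, 0, 0, 0, 0, 0], [0, 0, 0, 0, 0, 0, 0], [0, 0, 0, 0, 0, 0, 0], [0, 0, 0, 0, 0, 0, 0]],
  ],
)

```text
clock: 6.92
tcp_pos: [0.498, -0.2316, 0.2383]
orientation: [0.586, -0.396, 0.586, 0.396]
wrist_force: [0.9, -0.1, -1.3]
finger_gap: 0.0174
```

```bash
python3 snap.py w4;  python3 - <<'E'
import cv2; a=cv2.imread('pics/w4.png'); cv2.imwrite('pics/w4c.png',cv2.resize(a[0:140,180:330],None,fx=4,fy=4,interpolation=cv2.INTER_CUBIC))
E
```

```text
6.9167 [ 0.498  -0.2316  0.2383] [[0.0, -0.928, 0.372], [0.0, 0.372, 0.928], [-1.0, -0.0, 0.0]] 0.01738930754018025 [ 0.93 -0.12 -1.29]
```

View pics/w4c.png

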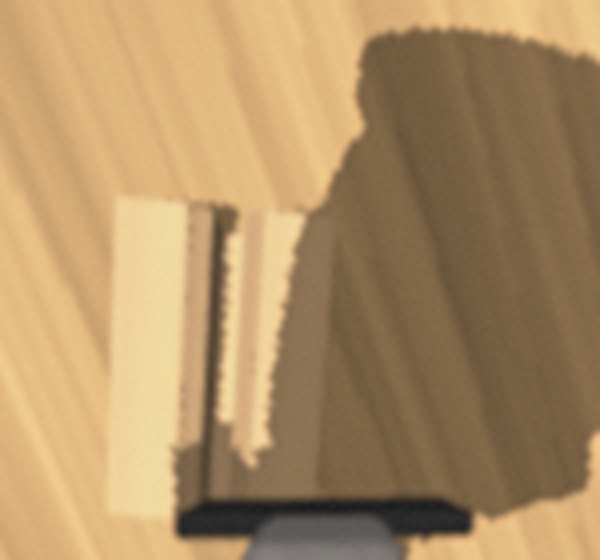

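View pics/w4_b.png

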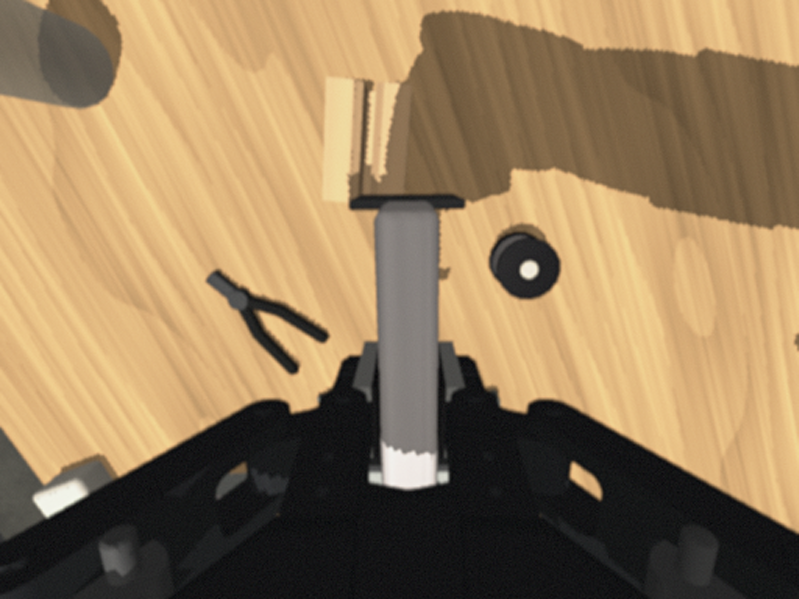

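```bash
python3 - <<'E'
from h import *
import pickle
s=pickle.load(open('pics/w4.pkl','rb')); c=cam('wrist',s)
P=lambda x,y,z: plane(c,180+x/4,y/4,z)
FL,FR,NL,NR=[P(*a,.056) for a in [(117,199),(337,214),(107,516),(318,500)]]
for p in (FL,FR,NL,NR): print(p.round(4))
print('w',np.linalg.norm(FL-FR),'len',np.linalg.norm(FL-NL), 'head',np.degrees(np.arctan2(*(NL-FL)[[1,0]])),np.degrees(np.arctan2(*(NR-FR)[[1,0]])),np.degrees(np.arctan2(*(FL-FR)[[1,0]])))
for a in [(186,204),(176,445),(262,212),(240,430)]: print('mouth',P(*a,.056).round(4))
m=(P(186,204,.056)+P(262,212,.056))/2; print('far mouth mid',m, 'edge mid',(FL+FR)/2)
for h in (65,67,68,70):
    y=np.array([np.cos(np.radians(h)),np.sin(np.radians(h)),0]); print(h,((FL+FR)/2+y*.042).round(4), (m+y*.042).round(4))
# squeegee in hand: top plane 27.5mm above tcp
z=s['tcp_pos'][2]+.0275
B=lambda u,v:plane(c,u/1.56,v/1.56,z)
T=np.linalg.inv(T_tool(s))
for a in [(376,215),(438,213),(381,470),(438,470),(407,206),(408,487)]:
    p=B(*a); print('sq tool frame cm',((T@np.r_[p,1])[:3]*100).round(2))
E
```

```text
[ 0.502  -0.3736  0.056 ]
[ 0.4483 -0.348   0.056 ]
[ 0.5399 -0.2984  0.056 ]
[ 0.4814 -0.2798  0.056 ]
w 0.05945136682083673 len 0.08420031137851743 head 63.27049070236833 64.14110887292786 -25.4301558948682
mouth [ 0.4852 -0.3655  0.056 ]
mouth [ 0.5132 -0.3091  0.056 ]
mouth [ 0.4669 -0.356   0.056 ]
mouth [ 0.4947 -0.3061  0.056 ]
far mouth mid [ 0.4760806  -0.36077695  0.056     ] edge mid [ 0.47514502 -0.36079847  0.056     ]
65 [ 0.4929 -0.3227  0.056 ] [ 0.4938 -0.3227  0.056 ]
67 [ 0.4916 -0.3221  0.056 ] [ 0.4925 -0.3221  0.056 ]
68 [ 0.4909 -0.3219  0.056 ] [ 0.4918 -0.3218  0.056 ]
70 [ 0.4895 -0.3213  0.056 ] [ 0.4904 -0.3213  0.056 ]
sq tool frame cm [-2.75 -0.87 -5.66]
sq tool frame cm [-2.75  0.78 -5.71]
sq tool frame cm [-2.75 -0.88  2.3 ]
sq tool frame cm [-2.75  0.92  2.3 ]
sq tool frame cm [-2.75 -0.05 -5.89]
sq tool frame cm [-2.75 -0.02  2.94]
```

Block top measures 59.5 by 84.2 mm (60 by 84 given), centred about (0.4935,-0.3235) with the slot at 64°. The squeegee sits centred in the fingers to within about 1 mm.

```bash
python3 - <<'E'
from h import *
todo([.4935,-.3235,.14],Rdown(np.radians(154)))
E
```

```text
shift cm (tool, now) [ 9.83 -3.01 -8.68] turn deg [4.15 0.01 0.  ]
```

>>> drive_tool(
  plan=[
    [[0, -1, -2.9, 0, 0, 0, 0], [0, -1, -2.9, 0, 0, 0, 0], [0, -1, -2.9, 0, 0, 0, 0], [0, 0, 0, 4.15, 0, 0, 0], [2, 0, 0, 0, 0, 0, 0]],
  ],
)

```text
clock: 7.38
tcp_pos: [0.4946, -0.3275, 0.2214]
orientation: [0.602, -0.375, 0.6, 0.37]
wrist_force: [0.6, -0.4, -2.3]
finger_gap: 0.0172
```

>>> drive_tool(
  plan=[
    [[3, 0, 0, 0, 0, 0, 0], [3, 0, 0, 0, 0, 0, 0], [1.5, 0, 0, 0, 0, 0, 0], [0, 0, 0, 0, 0, 0, 0], [0, 0, 0, 0, 0, 0, 0]],
  ],
)

```text
clock: 7.8
tcp_pos: [0.4926, -0.3236, 0.1427]
orientation: [0.6, -0.374, 0.6, 0.375]
wrist_force: [-0.4, 0.1, -1.4]
finger_gap: 0.0175
```

```bash
python3 snap.py w5;  python3 - <<'E'
from h import *
import cv2
todo([.4935,-.3235,.14],Rdown(np.radians(154)))
b=env.read_camera('scene')[:,:,::-1]
cv2.imwrite('pics/s5.png',cv2.resize(b[110:240,70:220],None,fx=4,fy=4,interpolation=cv2.INTER_CUBIC))
E
```

```text
7.8 [ 0.4926 -0.3236  0.1427] [[-0.002, -0.898, 0.439], [0.002, 0.439, 0.898], [-1.0, 0.002, 0.001]] 0.01750169561004422 [-0.37  0.11 -1.39]
shift cm (tool, now) [0.41 0.04 0.08] turn deg [-0.04 -0.    0.04]
```

View pics/w5_b.png

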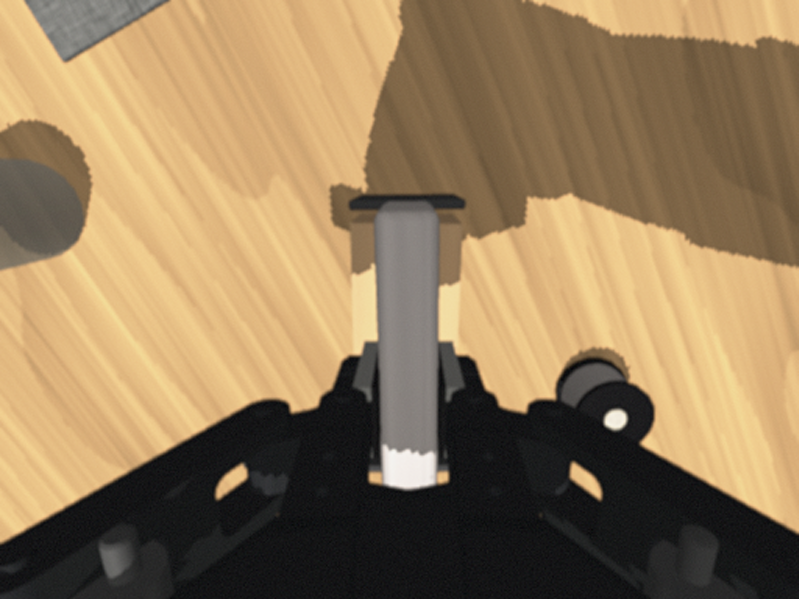

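View pics/s5.png

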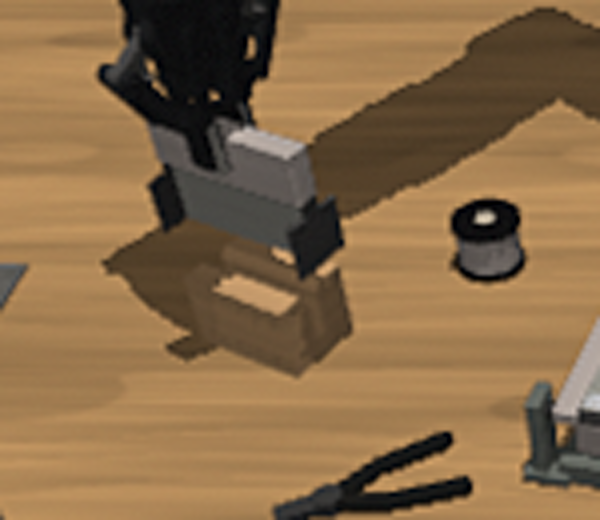

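The block's sides are at columns 351 and 462 (mid 406.5) and the squeegee is at 407, parallel to it. I'll insert.

>>> drive_tool(
  plan=[
    [[1.2, 0.02, 0, 0, 0, 0, 0], [1.2, 0, 0, 0, 0, 0, 0], [1, 0, 0, 0, 0, 0, 0], [0.8, 0, 0, 0, 0, 0, 0], [0.8, 0, 0, 0, 0, 0, 0]],
  ],
)

```text
clock: 8.32
tcp_pos: [0.4934, -0.3245, 0.0936]
orientation: [0.6, -0.375, 0.6, 0.374]
wrist_force: [0.2, 0.4, -1.4]
finger_gap: 0.0177
```

>>> drive_tool(
  plan=[
    [[0.5, 0, 0, 0, 0, 0, 0], [0.5, 0, 0, 0, 0, 0, 0], [0.4, 0, 0, 0, 0, 0, 0], [0, 0, 0, 0, 0, 0, 0], [0, 0, 0, 0, 0, 0, 0]],
  ],
)

```text
clock: 8.73
tcp_pos: [0.4929, -0.3241, 0.0792]
orientation: [0.6, -0.374, 0.6, 0.374]
wrist_force: [0.3, 0.4, -1.2]
finger_gap: 0.0176
```

>>> drive_tool(
  plan=[
    [[0.25, 0, 0, 0, 0, 0, 0], [0, 0, 0, 0, 0, 0, 0], [0, 0, 0, 0, 0, 0, 0], [0, 0, 0, 0, 0, 0, 0.4], [0, 0, 0, 0, 0, 0, 0.4]],
  ],
)

```text
clock: 9.15
tcp_pos: [0.4932, -0.3244, 0.0773]
orientation: [0.6, -0.375, 0.6, 0.374]
wrist_force: [0.8, 0.3, 0.4]
finger_gap: 0.0343
```

>>> drive_tool(
  plan=[
    [[0, 0, 0, 0, 0, 0, 0.4], [0, 0, 0, 0, 0, 0, 0.4], [0, 0, 0, 0, 0, 0, 0.4], [0, 0, 0, 0, 0, 0, 0.4], [0, 0, 0, 0, 0, 0, 0.4]],
  ],
)

```text
clock: 9.57
tcp_pos: [0.4929, -0.3241, 0.0768]
orientation: [0.6, -0.374, 0.6, 0.374]
wrist_force: [0.3, -0.0, -0.6]
finger_gap: 0.0343
```

>>> drive_tool(
  plan=[
    [[-1, 0, 0, 0, 0, 0, 0.4], [-2, 0, 0, 0, 0, 0, 0.4], [-3.5, 0, 0, 0, 0, 0, 0.4], [-3.5, 0, 0, 0, 0, 0, 0.4], [-3, 0, 0, 0, 0, 0, 0.4]],
  ],
)

```text
clock: 9.98
tcp_pos: [0.4929, -0.3242, 0.2097]
orientation: [0.6, -0.375, 0.6, 0.374]
wrist_force: [1.0, 0.1, -0.1]
finger_gap: 0.034
```

>>> drive_tool(
  plan=[
    [[0, 0, 3, 0, 0, 0, 0.4], [0, 0, 3, 0, 0, 0, 0.4], [0, 0, 3, 0, 0, 0, 0.4], [0, 0, 3, 0, 0, 0, 0.4], [0, 0, 0, 0, 0, 0, 0.4]],
  ],
)

```text
clock: 10.4
tcp_pos: [0.5472, -0.212, 0.2079]
orientation: [0.6, -0.376, 0.598, 0.376]
wrist_force: [0.5, 0.6, -0.0]
finger_gap: 0.0343
```

```bash
python3 snap.py w6;  python3 - <<'E'
from h import *
import cv2
b=env.read_camera('scene')[:,:,::-1]
cv2.imwrite('pics/s6.png',cv2.resize(b[110:240,70:220],None,fx=4,fy=4,interpolation=cv2.INTER_CUBIC))
E
```

```text
10.4 [ 0.5472 -0.212   0.2079] [[0.002, -0.9, 0.435], [0.001, 0.435, 0.9], [-1.0, -0.001, 0.002]] 0.034333363334123984 [ 0.55  0.64 -0.04]
```

View pics/w6_b.png

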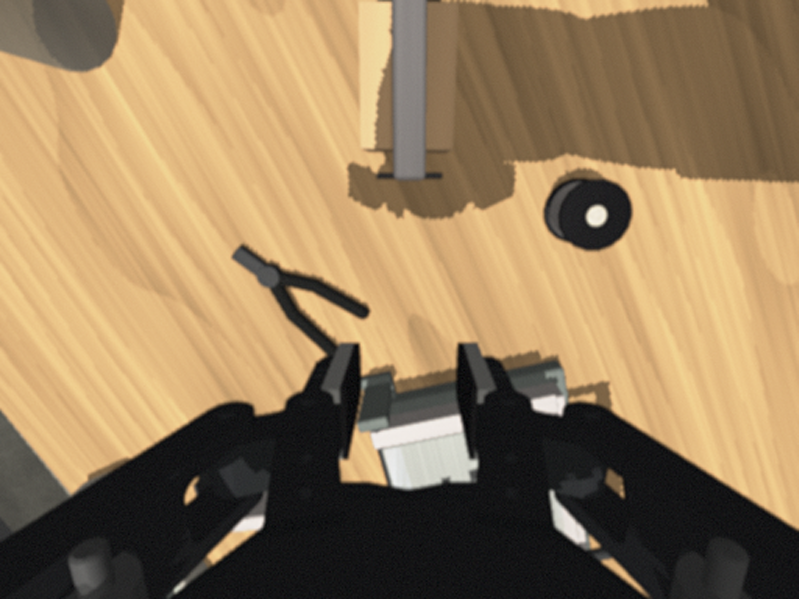

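View pics/s6.png

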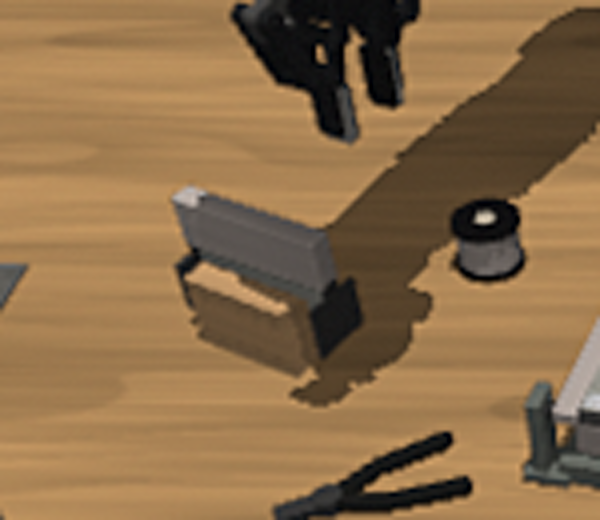

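The scene and wrist views show the squeegee seated upright in the slot, with both guards outside the block ends. I'll check the placement numerically and plan the move to the handle.

```bash
python3 - <<'E'
from h import *
import pickle
s=pickle.load(open('pics/w6.pkl','rb')); c=cam('wrist',s)
p=plane(c,410/1.56,179/1.56,.104); b=np.array([.4935,-.3235]); y=np.array([np.cos(np.radians(64)),np.sin(np.radians(64))]); x=np.array([y[1],-y[0]])
print('near end rel block x,y',(p[:2]-b)@x,(p[:2]-b)@y,'expect 0,.060')
T=np.linalg.inv(c[1])
c2=cam('wrist',pickle.load(open('pics/w2.pkl','rb')))
a=plane(c2,612/1.56,172/1.56,.054);e=plane(c2,617/1.56,352/1.56,.054);d=e-a
print('handle',a,e,(a+e)/2,np.linalg.norm(d),np.degrees(np.arctan2(d[1],d[0])))
todo([.463,.037,.20],Rdown(np.radians(166)))
E
```

```text
near end rel block x,y -0.001191277872362695 0.060281382540390935 expect 0,.060
handle [ 0.44726151 -0.02059065  0.054     ] [0.47474893 0.09698727 0.054     ] [0.46100522 0.03819831 0.054     ] 0.12074818865532579 76.84168501482223
shift cm (tool, now) [ 0.73 18.5  19.07] turn deg [-11.91  -0.02   0.03]
```

Squeegee end reads (-1, 60) mm relative to the block against an expected (0, 60), so it is home. Now to above the handle.

>>> drive_tool(
  plan=[
    [[0, 2.3, 2.4, 0, 0, 0, 0.4], [0, 2.3, 2.4, 0, 0, 0, 0.4], [0, 2.3, 2.4, 0, 0, 0, 0.4], [0, 2.3, 2.4, 0, 0, 0, 0.4], [0, 2.3, 2.4, 0, 0, 0, 0.4]],
  ],
)

```text
clock: 10.92
tcp_pos: [0.4942, -0.0581, 0.2071]
orientation: [0.6, -0.374, 0.6, 0.374]
wrist_force: [-0.6, 0.7, 0.5]
finger_gap: 0.034
```

>>> drive_tool(
  plan=[
    [[0, 2.3, 2.4, 0, 0, 0, 0.4], [0, 2.3, 2.4, 0, 0, 0, 0.4], [0, 2.3, 2.2, 0, 0, 0, 0.4], [0, 0, 0, -6, 0, 0, 0.4], [0, 0, 0, -6, 0, 0, 0.4]],
  ],
)

```text
clock: 11.33
tcp_pos: [0.4631, 0.0357, 0.2074]
orientation: [0.556, -0.437, 0.556, 0.437]
wrist_force: [0.1, -0.3, -0.3]
finger_gap: 0.0343
```

>>> drive_tool(
  plan=[
    [[0, 0, 0, 0, 0, 0, 0.3], [0, 0, 0, 0, 0, 0, 0.3], [0, 0, 0, 0, 0, 0, 0.3], [0, 0, 0, 0, 0, 0, 0.3], [0, 0, 0, 0, 0, 0, 0.3]],
  ],
)

```text
clock: 11.75
tcp_pos: [0.4639, 0.0346, 0.2068]
orientation: [0.558, -0.434, 0.558, 0.434]
wrist_force: [-0.0, 0.5, 0.4]
finger_gap: 0.0254
```

```bash
python3 snap.py w7
```

```text
11.75 [0.4639 0.0346 0.2068] [[-0.0, -0.969, 0.245], [0.0, 0.245, 0.969], [-1.0, 0.0, -0.0]] 0.025449603646481956 [-0.03  0.46  0.36]
```

View pics/w7_b.png

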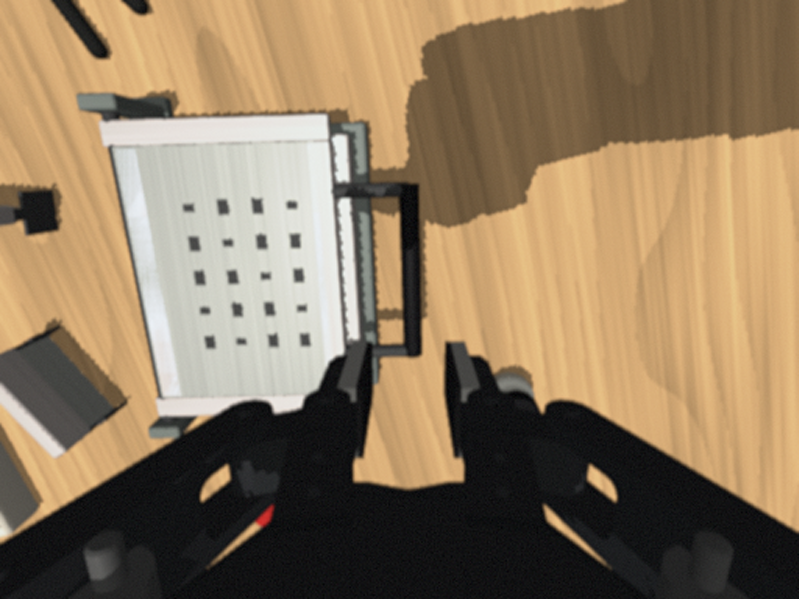

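The bar runs from (410,185) to (412,355), almost on the fingers' centre column 408. The base ledge edge is at column ~374.

```bash
python3 - <<'E'
from h import *
import pickle
s=pickle.load(open('pics/w7.pkl','rb')); c=cam('wrist',s)
P=lambda u,v,z: plane(c,u/1.56,v/1.56,z)
a=P(410,184,.054);e=P(412.5,355,.054);d=e-a;m=(a+e)/2
print('handle',m,np.linalg.norm(d),np.degrees(np.arctan2(d[1],d[0])))
y=d/np.linalg.norm(d);x=np.array([y[1],-y[0],0])
for z in (.005,.01,.02,.03,.045): print(z,'ledge from bar',(P(371,260,z)-m)@x, 'body',(P(353,260,z)-m)@x)
k=(P(128,102,.066)+P(190,425,.066))/2
print('leaf edge (330+)', (P(335,260,.059)-m)@x)
T=np.linalg.inv(T_tool(s)); print('handle in tool cm',(T@np.r_[m,1])[:3]*100)
print('hinge guess',m+x*.19)
todo([m[0],m[1],.041],Rdown(np.radians(166)))
E
```

```text
handle [0.46224518 0.03735181 0.054     ] 0.12388504859185005 76.7259090366462
0.005 ledge from bar 0.032545405958451595 body 0.04725247172677322
0.01 ledge from bar 0.03209339998403024 body 0.046587105378266026
0.02 ledge from bar 0.031189388035187483 body 0.04525637268125163
0.03 ledge from bar 0.03028537608634478 body 0.04392563998423723
0.045 ledge from bar 0.028929358163080662 body 0.04192954093871563
leaf edge (330+) 0.052468737834448866
handle in tool cm [15.27511543  0.22569283  0.22977641]
hinge guess [ 0.64716892 -0.00627402  0.054     ]
shift cm (tool, now) [16.57  0.22  0.22] turn deg [-0.16  0.   -0.01]
```

>>> drive_tool(
  plan=[
    [[2, 0.3, 0.2, -0.8, 0, 0, 0.3], [3, 0, 0, 0, 0, 0, 0.3], [3, 0, 0, 0, 0, 0, 0.3], [3, 0, 0, 0, 0, 0, 0.3], [2, 0, 0, 0, 0, 0, 0.3]],
  ],
)

```text
clock: 12.22
tcp_pos: [0.46, 0.0378, 0.0743]
orientation: [0.554, -0.438, 0.555, 0.439]
wrist_force: [0.4, 0.5, 0.1]
finger_gap: 0.0258
```

>>> drive_tool(
  plan=[
    [[0.5, 0, 0, 0, 0, 0, 0.3], [0.5, 0, 0, 0, 0, 0, 0.3], [0.5, 0, 0, 0, 0, 0, 0.3], [0.5, 0, 0, 0, 0, 0, 0.3], [0, 0, 0, 0, 0, 0, 0.3]],
  ],
)

```text
clock: 12.63
tcp_pos: [0.4618, 0.0378, 0.057]
orientation: [0.555, -0.439, 0.554, 0.439]
wrist_force: [-0.5, 0.1, -0.9]
finger_gap: 0.0256
```

```bash
python3 snap.py w8; python3 -c "
from h import *
todo([.4622,.0374,.041],Rdown(np.radians(166.7)))"
```

```text
12.6333 [0.4618 0.0378 0.057 ] [[0.001, -0.973, 0.23], [-0.0, 0.23, 0.973], [-1.0, -0.001, 0.0]] 0.02559309200130472 [-0.5   0.11 -0.9 ]
shift cm (tool, now) [ 1.63 -0.04 -0.03] turn deg [0.04 0.01 0.05]
```

View pics/w8_b.png

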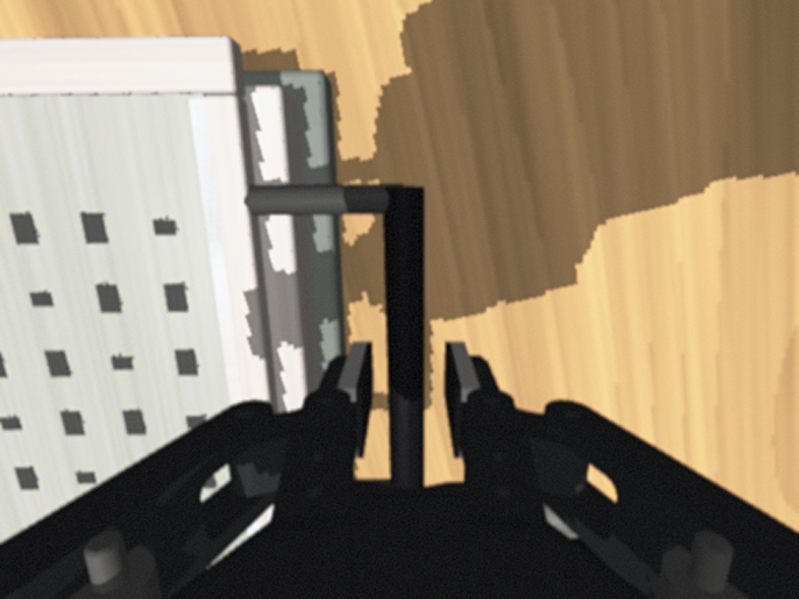

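The bar lies centred between the pads (columns 388-424 between 370 and 447), and the ledge is well below. I'll go down the last bit and close.

>>> drive_tool(
  plan=[
    [[0.7, 0, 0, 0, 0, 0, 0.3], [0.7, 0, 0, 0, 0, 0, 0.3], [0.5, 0, 0, 0, 0, 0, 0.3], [0, 0, 0, 0, 0, 0, 0.3], [0, 0, 0, 0, 0, 0, 0.3]],
  ],
)

```text
clock: 13.1
tcp_pos: [0.4608, 0.038, 0.0373]
orientation: [0.554, -0.439, 0.555, 0.439]
wrist_force: [0.5, -1.0, -0.1]
finger_gap: 0.0256
```

>>> drive_tool(
  plan=[
    [[0, 0, 0, 0, 0, 0, 0], [0, 0, 0, 0, 0, 0, 0], [0, 0, 0, 0, 0, 0, 0], [0, 0, 0, 0, 0, 0, 0], [0, 0, 0, 0, 0, 0, 0]],
  ],
  squeeze=30,
)

```text
clock: 13.52
tcp_pos: [0.4629, 0.0375, 0.0383]
orientation: [0.555, -0.44, 0.554, 0.438]
wrist_force: [5.2, -2.8, -2.0]
finger_gap: 0.0126
```

```bash
python3 snap.py w9
```

```text
13.5167 [0.4629 0.0375 0.0383] [[0.003, -0.973, 0.23], [-0.001, 0.23, 0.973], [-1.0, -0.003, 0.0]] 0.012639685145334327 [ 5.17 -2.78 -2.04]
```

Gripped at 12.6 mm, consistent with the 14 mm bar. Now I'll swing it along the 190 mm arc with the tool staying vertical, the bar turning in the pads: up is -x, toward the hinge is -y.

>>> drive_tool(
  plan=[
    [[-1.66, -0.07, 0, 0, 0, 0, 0], [-1.64, -0.22, 0, 0, 0, 0, 0], [-1.62, -0.36, 0, 0, 0, 0, 0], [-1.58, -0.5, 0, 0, 0, 0, 0], [-1.53, -0.63, 0, 0, 0, 0, 0]],
  ],
)

```text
clock: 13.98
tcp_pos: [0.481, 0.0335, 0.1192]
orientation: [0.556, -0.44, 0.553, 0.438]
wrist_force: [15.1, -2.3, -11.2]
finger_gap: 0.0128
```

```bash
python3 snap.py w10; python3 - <<'E'
from h import *
import cv2
b=env.read_camera('scene')[:,:,::-1]
cv2.imwrite('pics/s10.png',cv2.resize(b[60:280,110:360],None,fx=2.6,fy=2.6,interpolation=cv2.INTER_CUBIC))
E
```

```text
13.9833 [0.481  0.0335 0.1192] [[0.004, -0.973, 0.229], [-0.0, 0.229, 0.973], [-1.0, -0.004, 0.001]] 0.012772946062286768 [ 15.07  -2.3  -11.17]
```

View pics/s10.png

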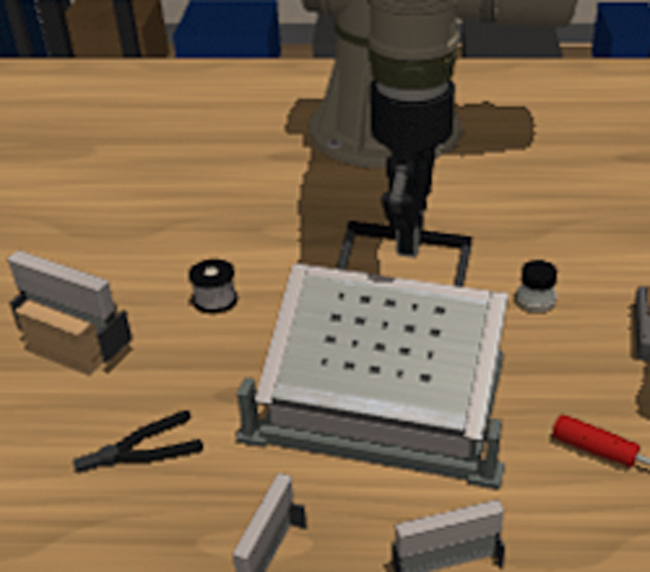

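View pics/w10_b.png

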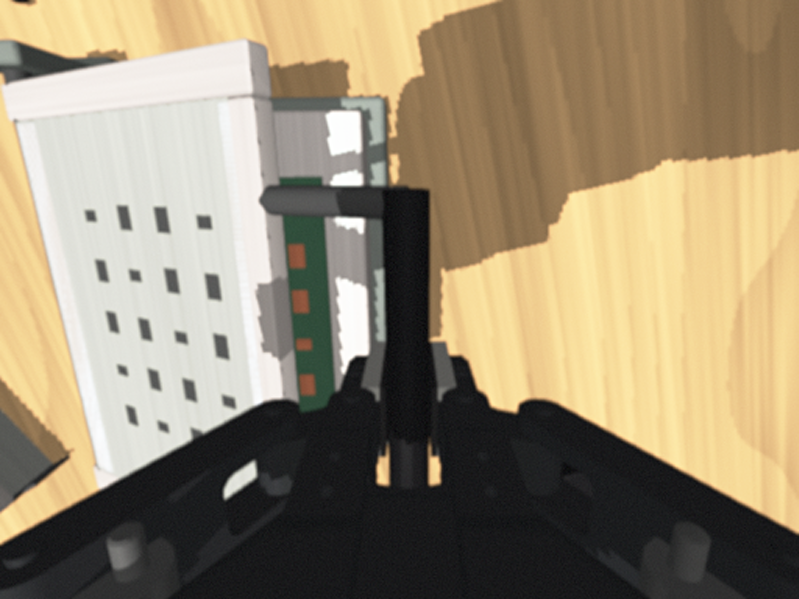

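The leaf is following, and the scene view shows it at roughly 25°. The 15 N pull toward the hinge says my arc is a few mm too far out, so I'll correct inward as I go on.

>>> drive_tool(
  plan=[
    [[-1.4, -1, 0, 0, 0, 0, 0], [-1.35, -1.1, 0, 0, 0, 0, 0], [-1.27, -1.1, 0, 0, 0, 0, 0], [-1.2, -1.12, 0, 0, 0, 0, 0], [-1.1, -1.22, 0, 0, 0, 0, 0]],
  ],
)

```text
clock: 14.5
tcp_pos: [0.5239, 0.0238, 0.1803]
orientation: [0.55, -0.434, 0.558, 0.445]
wrist_force: [-20.5, 6.6, 17.2]
finger_gap: 0.0123
```

>>> drive_tool(
  plan=[
    [[0, 0, 0, 0, 0, 0, 0], [0, 0, 0, 0, 0, 0, 0], [0, 0, 0, 0, 0, 0, 0], [0, 0, 0, 0, 0, 0, 0], [0, 0, 0, 0, 0, 0, 0]],
  ],
)

```text
clock: 14.92
tcp_pos: [0.5256, 0.0234, 0.1815]
orientation: [0.552, -0.436, 0.556, 0.443]
wrist_force: [-17.1, 6.0, 20.1]
finger_gap: 0.013
```

```bash
python3 - <<'E'
from h import *
s=env.get_state(); print(s['tcp_pos'],s['wrist_force'],s['ft_torque'],T_tool(s)[:3,:3].round(3).tolist())
H=np.array([.647,-.0063,.054]); x=np.array([np.cos(np.radians(-13.3)),np.sin(np.radians(-13.3)),0])
g=s['tcp_pos']-.019*T_tool(s)[:3,0]-H; print('in',g@x,'up',g[2],'r',np.hypot(g@x,g[2]),'th',np.degrees(np.arctan2(g[2],-g@x)))
E
```

```text
[0.52560579 0.02340029 0.18146326] [-17.07090994   5.96699627  20.1235878 ] [0.99442291 3.40917992 0.14780408] [[-0.011, -0.974, 0.228], [0.004, 0.228, 0.974], [-1.0, 0.012, 0.001]]
in -0.12474307854417127 up 0.1464618839570565 r 0.1923848203391514 th 49.57862520901446
```

Bar now at about 49.5°. The force has reversed because I over-corrected, so I'll give back 4–5 mm and continue.

>>> drive_tool(
  plan=[
    [[-0.1, 0.5, 0, 0, 0, 0, 0], [-1, -1.3, 0, 0, 0, 0, 0], [-0.9, -1.4, 0, 0, 0, 0, 0], [-0.77, -1.47, 0, 0, 0, 0, 0], [0, 0, 0, 0, 0, 0, 0]],
  ],
)

```text
clock: 15.33
tcp_pos: [0.5689, 0.0135, 0.2102]
orientation: [0.555, -0.439, 0.554, 0.44]
wrist_force: [-3.5, 4.1, 8.8]
finger_gap: 0.0128
```

>>> drive_tool(
  plan=[
    [[0, 0, 0, 0, 0, 0, 0], [0, 0, 0, 0, 0, 0, 0], [0, 0, 0, 0, 0, 0, 0], [0, 0, 0, 0, 0, 0, 0], [0, 0, 0, 0, 0, 0, 0]],
  ],
)

```text
clock: 15.75
tcp_pos: [0.5667, 0.014, 0.2091]
orientation: [0.554, -0.438, 0.554, 0.44]
wrist_force: [-2.6, 3.0, 7.3]
finger_gap: 0.0126
```

```bash
cat > st.py <<'E'
from h import *
s=env.get_state(); print(s['clock'],s['tcp_pos'],s['wrist_force'],T_tool(s)[:3,:3].round(3).tolist())
H=np.array([.647,-.0063,.054]); x=np.array([np.cos(np.radians(-13.3)),np.sin(np.radians(-13.3)),0])
g=s['tcp_pos']-.019*T_tool(s)[:3,0]-H; print('in',g@x,'up',g[2],'r',np.hypot(g@x,g[2]),'th',np.degrees(np.arctan2(g[2],-g@x)))
E
python3 st.py; python3 snap.py w11
```

```text
15.75 [0.56674412 0.01401184 0.20914688] [-2.5742772   3.01564262  7.2686733 ] [[-0.002, -0.974, 0.228], [0.002, 0.228, 0.974], [-1.0, 0.002, 0.002]]
in -0.08273077098474048 up 0.1741467965390214 r 0.1927990850925722 th 64.58931766494263
15.75 [0.5667 0.014  0.2091] [[-0.002, -0.974, 0.228], [0.002, 0.228, 0.974], [-1.0, 0.002, 0.002]] 0.012588542574563348 [-2.57  3.02  7.27]
```

View pics/w11_b.png

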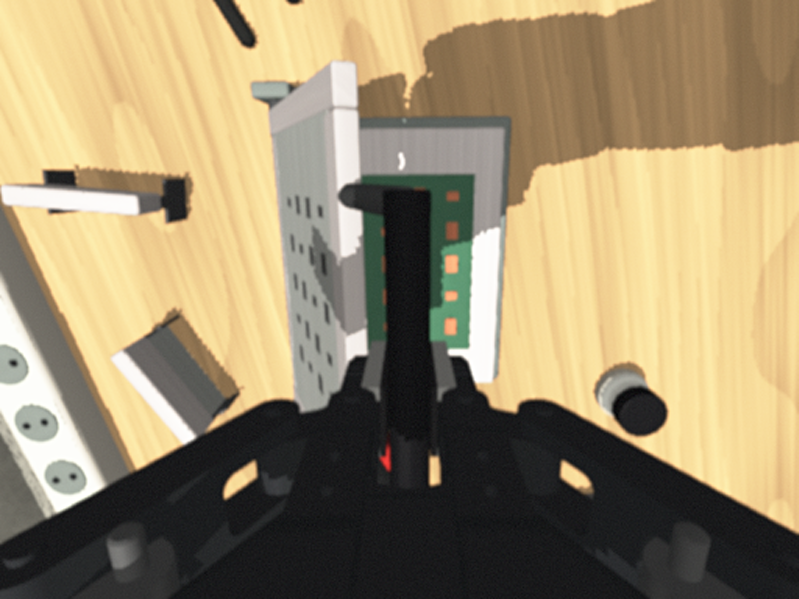

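About 64.6° now, with the wrist force down to 8 N. Continuing.

>>> drive_tool(
  plan=[
    [[-0.65, -1.5, 0, 0, 0, 0, 0], [-0.5, -1.55, 0, 0, 0, 0, 0], [-0.38, -1.6, 0, 0, 0, 0, 0], [-0.2, -1.2, 0, 0, 0, 0, 0], [0, -0.8, 0, 0, 0, 0, 0]],
  ],
)

```text
clock: 16.22
tcp_pos: [0.6331, -0.0011, 0.2263]
orientation: [0.555, -0.438, 0.554, 0.44]
wrist_force: [-1.2, 4.5, 10.3]
finger_gap: 0.0128
```

>>> drive_tool(
  plan=[
    [[0, 0, 0, 0, 0, 0, 0], [0, 0, 0, 0, 0, 0, 0], [0, 0, 0, 0, 0, 0, 0], [0, 0, 0, 0, 0, 0, 0], [0, 0, 0, 0, 0, 0, 0]],
  ],
)

```text
clock: 16.63
tcp_pos: [0.6323, -0.0009, 0.2262]
orientation: [0.555, -0.438, 0.554, 0.44]
wrist_force: [-0.4, 5.3, 5.0]
finger_gap: 0.0128
```

```bash
python3 st.py; python3 snap.py w12; python3 - <<'E'
from h import *
import cv2
b=env.read_camera('scene')[:,:,::-1]; cv2.imwrite('pics/s12r.png',b); cv2.imwrite('pics/t12r.png',env.read_camera('top')[:,:,::-1])
cv2.imwrite('pics/s12.png',cv2.resize(b[60:280,110:360],None,fx=2.6,fy=2.6,interpolation=cv2.INTER_CUBIC))
E
```

```text
16.6333 [ 0.63234381 -0.00089407  0.22624724] [-0.38952338  5.26950804  5.04473223] [[-0.001, -0.974, 0.228], [0.003, 0.228, 0.974], [-1.0, 0.001, 0.003]]
in -0.015481246605495606 up 0.19124716000137604 r 0.19187273179128944 th 85.372060793647
16.6333 [ 0.6323 -0.0009  0.2262] [[-0.001, -0.974, 0.228], [0.003, 0.228, 0.974], [-1.0, 0.001, 0.003]] 0.012835207838277806 [-0.39  5.27  5.04]
```

View pics/w12_b.png

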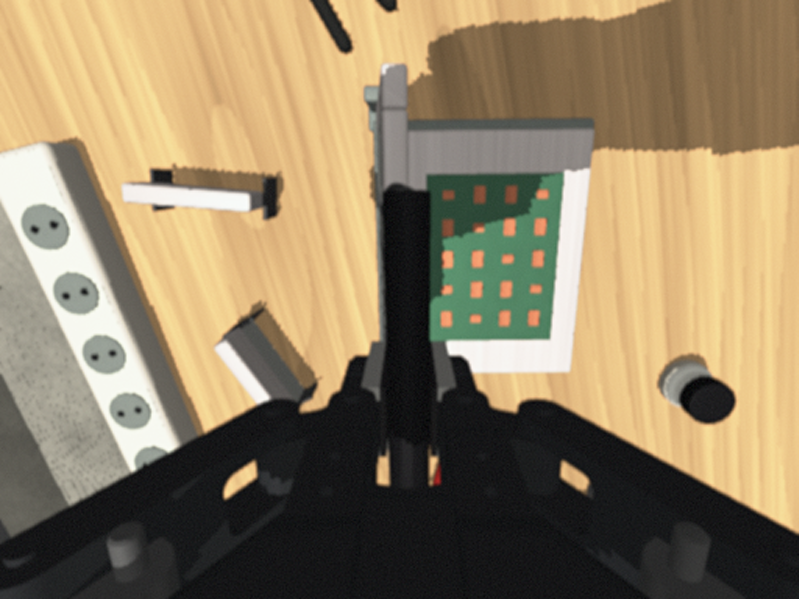

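View pics/s12.png

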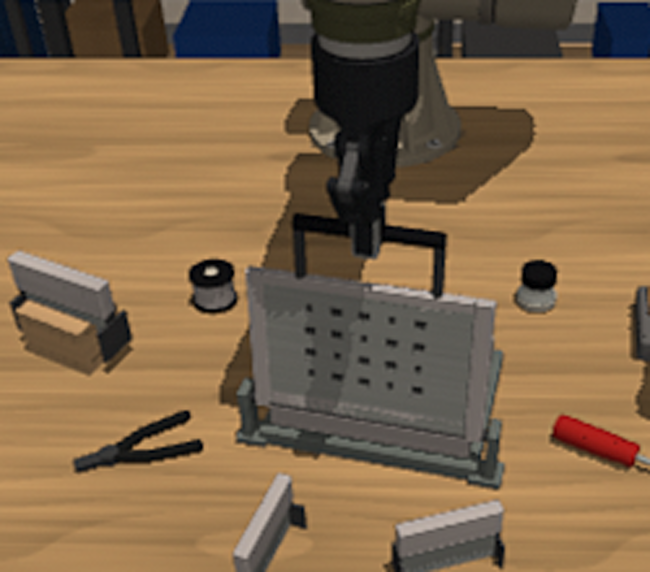

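The bar is at 85.4°, and the scene view shows the leaf nearly vertical. The hinge line from the closed grip plus 190 mm agrees with my hinge estimate to 1 mm, so about 1.4 cm is left.

>>> drive_tool(
  plan=[
    [[-0.04, -0.5, 0, 0, 0, 0, 0], [-0.02, -0.5, 0, 0, 0, 0, 0], [0, -0.35, 0, 0, 0, 0, 0], [0, 0, 0, 0, 0, 0, 0], [0, 0, 0, 0, 0, 0, 0]],
  ],
)

```text
clock: 17.2
tcp_pos: [0.6456, -0.0039, 0.2265]
orientation: [0.554, -0.438, 0.554, 0.44]
wrist_force: [1.2, 5.3, 4.3]
finger_gap: 0.0126
```

>>> drive_tool(
  plan=[
    [[0, 0, 0, 0, 0, 0, 0], [0, 0, 0, 0, 0, 0, 0], [0, 0, 0, 0, 0, 0, 0], [0, 0, 0, 0, 0, 0, 0], [0, 0, 0, 0, 0, 0, 0]],
  ],
)

```text
clock: 17.62
tcp_pos: [0.6454, -0.0038, 0.2265]
orientation: [0.554, -0.438, 0.554, 0.44]
wrist_force: [0.5, 5.0, 4.2]
finger_gap: 0.0123
```

```bash
python3 st.py; python3 snap.py w13; python3 - <<'E'
from h import *
import cv2
b=env.read_camera('scene')[:,:,::-1]; cv2.imwrite('pics/s13r.png',b)
cv2.imwrite('pics/s13.png',cv2.resize(b[60:280,110:360],None,fx=2.6,fy=2.6,interpolation=cv2.INTER_CUBIC))
E
```

```text
17.6167 [ 0.64542621 -0.0038422   0.22653978] [0.54411673 4.95088618 4.22417087] [[-0.001, -0.974, 0.228], [0.003, 0.228, 0.974], [-1.0, 0.002, 0.003]]
in -0.002061978647890813 up 0.19153967917585002 r 0.19155077774504575 th 89.38321860570414
17.6167 [ 0.6454 -0.0038  0.2265] [[-0.001, -0.974, 0.228], [0.003, 0.228, 0.974], [-1.0, 0.002, 0.003]] 0.012337200715103445 [0.54 4.95 4.22]
```

View pics/w13_b.png

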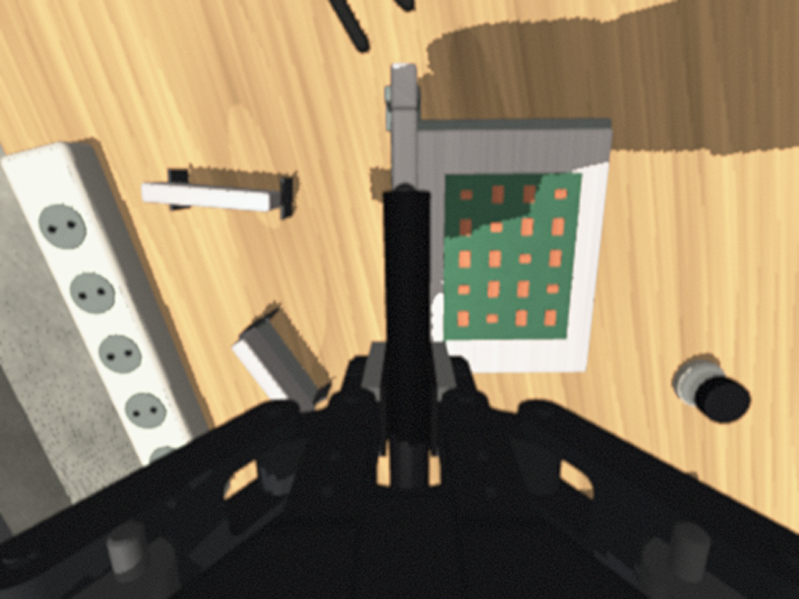

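View pics/s13.png

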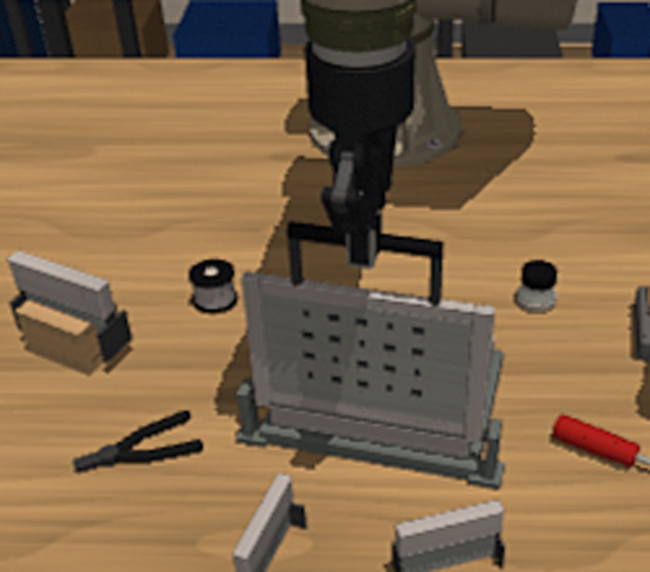

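The wrist view shows the leaf edge-on: its edge spans columns 391-418 with the bar at 407. I'll do an independent tilt check from the bar and leaf-edge rays, plus a check that the leaf is still.

```bash
python3 - <<'E'
from h import *
import pickle
s=pickle.load(open('pics/w13.pkl','rb')); c=cam('wrist',s)
H=np.array([.6475,-.0063,.054]); x=np.array([np.cos(np.radians(-13.3)),np.sin(np.radians(-13.3)),0])
f=lambda u,v,z:((plane(c,u/1.56,v/1.56,z)-H)@x)
b=f(407,195,.244); l1=f(404.5,70,.194); l2=f(405,150,.194)
print('bar',b,'leaf edge',l1,l2,'tilt deg from pair',np.degrees(np.arctan2(b-(l1+l2)/2,.05)),'from edge/hinge',np.degrees((l1+l2)/2/.14),'bar/hinge',np.degrees(b/.19))
k=(plane(c,388,0,.066)); s=env.get_state(); print(s['clock'],s['qvel'].round(4),s['tcp_pos'],s['finger_gap'])
E
```

```text
bar -0.0019818942235957653 leaf edge -0.0010074703410333859 -0.0011924762249146672 tilt deg from pair -1.0105021701998327 from edge/hinge -0.45017019065400804 bar/hinge -0.5976535497547075
17.7167 [-0.0004 -0.0008  0.0014  0.001   0.0006 -0.0017] [ 0.64536939 -0.00382915  0.2265234 ] 0.012531900377031764
```

All estimates put the leaf 0.5–1.0° short of vertical, and joint 1.56 is 0.6° short. Nothing is moving, the squeegee still stands in the slot in the scene view, and the bystanders look unmoved. Handing in.

```bash
python3 -c "
from workcell import env
print(env.hand_in()); s=env.get_state(); print(s['clock'],s['tcp_pos'],s['finger_gap'])"
```

```text
the job is handed in; nothing more can be done
None
the job is handed in; nothing more can be done
```

I parked the squeegee blade down in the block's slot and let go. I then swung the leaf up by its handle to the balance point and handed in at about 17.7 s, still gripping it. `hand_in()` reports no verdict, and the state could not be read after it.

- **Squeegee:** after release, its near end measured (-1, 60) mm in the block frame against an expected (0, 60). The scene view showed it upright and seated, and it was still there in the last picture.
- **Leaf:** by tool position it stood at 89.4°, which is joint 1.56. The camera-ray estimates put it 0.45–1.0° short of vertical, where 0.6° short is the target and the tolerance is 4°. Joint speeds were near zero.
- **Grip:** the fingers stood at 12.5 mm on the 14 mm bar with a 30 N squeeze, so the reading is 1.5 mm under the bar's stated size.
- **What went less well:** about halfway up I over-corrected the arc and the wrist force reached roughly 27 N (limit 120 N). Backing off a few mm brought it down to 8 N.
- **Bystanders:** they looked unmoved in the scene views, but I did not measure them.

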